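# Badge cassette back into the tight row

## Robot

A 6-joint arm with a two-finger parallel gripper is mounted at the origin on the work surface. World frame = base frame: x ahead of the robot, y to its left, z up, the work surface at z = 0. Lengths are in m, angles in rad, forces in N, time in s.
With the tool pointing down it reaches from about 0.325 to 0.9 m from the base axis. Payload 6.1 kg.
Tool frame: the origin (TCP) lies at the very end of the fingers, on their centre line; the grasp point (between the pads) lies 19 mm behind it (manip.grip_depth is the distance from the TCP to the grasp point, in m); z points along the fingers, y is the line along which they close (so a half turn about z gives the same grasp; the last joint's range is limited). The gripper opens to 85 mm and grips with 20 to 120 N. Pads are 22 mm wide; open, the fingers measure 114 mm over their backs; the gripper's body (76 mm by 85 mm) begins 54 mm behind the grasp point. The pads swing forward as they close: fully open they stand 13 mm farther back than shut.
Start: joints at [1.096, 0.22, 1.526, -0, 1.395, -0.126], TCP at [0.214, 0.587, 0.231] pointing down, gripper open.
Joint ranges: [-2.98, 2.98], [-0.91, 2.08], [0.09, 2.57], [-1.24, 4.39], [0.2, 2.65], [-2.68, 2.68]. Speed limits (rad/s): [2.57, 2.57, 3.01, 3.14, 3.14, 3.14].

## Interface

Orientations are given as a 3x3 rotation matrix whose columns are the frame's x, y, z axes.
In Python, from plant import manip gives the robot as it stands.
- The arm moves only by the tool servo_tool, never from a script. Its argument "deltas" is a list of rows, each an object of numbers: "wx", "wy", "wz": the turn, a rotation vector about the tool's x, y, z in rad; "dx", "dy", "dz": the shift along the tool's x, y, z in cm; "grip": the closure, from 0 (fully open) to 1 (shut). A call has 1 to 12 rows; each row shifts and turns the commanded pose from where the row before left it, along the tool's axes as they then stand; what a row does not reach is not made up. A row lasts 1/10 s, in which the tool goes at most 50 mm and 8.59 degrees, less where a joint would pass 70% of its speed; a pose out of reach is approached as far as the arm can. A call is refused whole if a number of a shift passes 5 or a number of a turn 0.15, either way. A call with a gripper value outside its range is refused whole. The fingers move at their own pace and stop on an object; "squeeze" is the grip in N (left out, the last holds). Time passes only in rows, so rows that do not move let the fingers close. It gives the time, the measured TCP pose, the force, the opening and the grip force at its end, in the units of the state.
- manip.sense(): the state, without advancing time (a new reading comes with each control period).
- manip.read_camera(name): name is "scene" or "top" or "wrist"; returns the picture (400x640x3 uint8, red, green, blue); there is no depth.
- manip.camera_params(name): a dict with "intrinsics" (3x3 intrinsics, pixels), "D" ([k1, k2, p1, p2, k3] as OpenCV has them; the pictures are not rectified), "eye" and "attitude" of the camera in the world; the wrist camera has in their place "T_tool_cam" (4x4, takes a point from camera to tool coordinates, whose origin is the TCP and whose axes are the flange's). Camera axes: x right, y up, looking along -z (the intrinsics and any distortion apply to the point x, -y, -z); pixel columns grow to the right and rows downward; lengths in m; the calibration is good to about 2 mm. A picture is of the moment at which its call begins: read the wrist's pose just before it. camera_params takes no time and is no camera call.
- manip.finish_job(): hands the job in; it is judged then, once.
The state is a dict: "clock": time; "qpos": joint angles; "joint_vel": joint speeds; "tau": joint torques, N m; "tcp_pos": TCP position; "orientation": TCP orientation; "wrist_force": force on the tool from outside, world axes, zero at the start; "ft_torque": the same for the moment, N m; "grip_width": finger opening in m; "grip_force": force on a finger pad.
Only numpy, scipy, OpenCV 4.12 (cv2) and the standard library are available. Lean on these libraries where they do the work, as an engineer would, in place of code of your own. Each camera call takes 0.05 s, during which the arm holds its last target. There are 200 camera calls.

## Task

Put the badge cassette that stands on the counter back into the wooden rack, directly beside the cassette with the long fin, on the side towards the rack's plain wooden end wall. The row is closed up there, so first slide the neighbours apart to both ends, without lifting any of them out, then push the cassette in between until it stands fully down on the rack floor. It is a snug fit against the sprung steel plate: feel your way, keep every push gentle (cassettes never squeezed with more than 30 N), and leave the other things on the counter alone.

Things in the scene. Friction and masses are not known exactly. Their poses are not given: they have to be found in the camera images.
- rack: Wooden rack fixed to the counter, yaw within 0.25 rad. Origin: on the counter, midway between its lips; y runs along the row. Floor at z = 8 mm; lips 22 mm high, inner faces at x = -55 and +55. Its two upright ends (below the fin height, 78 mm) are clamped as a pair anywhere within 12 mm either way along y: their true place is not measured, it must be felt.
- plate (a joint): Travel (m) of the sprung steel plate, the row's end at -y: 0 free, 0.014 at its stop, about 3 N at 0 and 1 N more per mm. Its face when free is nominally at rack y = -103 mm (top z = 77), the plain wooden end wall's inner face at y = +112 (top z = 78); both shifted alike by up to 12 mm. They stand 215 mm apart, 5 less than five cassettes.
- spare: The grey badge cassette to put away, standing upright on the open counter. 100 mm deep (x), 44 thick (y), body 80 high; its lowest 24 mm tapers to a foot 32 thick (y). On top a grip fin 10 thick (y), 40 long (x), centred, its top at z = 116. 0.2 to 0.4 kg. Origin: underside centre, z up.
- long_fin_cassette: The grey cassette in the row with the long fin; it stands second, third or fourth counted from the plain end wall. Axes as the rack's. 100 mm deep (x), 44 thick (y), body 80 high; its lowest 24 mm tapers to a foot 32 thick (y). On top a grip fin 10 thick (y), 90 long (x), centred, its top at z = 116. 0.2 to 0.4 kg. Origin: underside centre, z up.
- end_cassette: Grey cassette, the first of the row at the plain wall's end. The row of four starts closed up, 6 to 34 mm clear of the plain wall. Pushed at the fin alone a cassette tips; held by the fin it slides (friction about 0.3) and pushes those beyond it along. Like the spare: fin 40 mm long.
- cassette_b: Another grey cassette of the row, at any place but the first. Like the spare: fin 40 mm long.
- cassette_c: Another grey cassette of the row, at any place but the first. Like the spare: fin 40 mm long.
- sanitiser: Bystander: pump bottle, 60 mm wide, 184 mm high, origin under its centre.
- pen_cup: Bystander: pen cup, 80 mm wide, 150 mm high with pens, origin under its centre.
- keypad: Bystander: white keypad terminal, 110 x 95 mm, about 65 mm high, origin under its centre.
Mind the look-alikes: they are no part of the job. Leave any green look-alike of the spare alone.

How it is judged:
On the way:
1. a gap of at least 30 mm is open beside the long-fin cassette, on the plain-wall side ((y of end_cassette in the frame of long_fin_cassette between 0.074 and 0.0868 m or y of cassette_b in the frame of long_fin_cassette between 0.074 and 0.0868 m or y of cassette_c in the frame of long_fin_cassette between 0.074 and 0.0868 m)), for 0.1 s.
At the end, for the whole second after the job is handed in: Spare on the rack floor (within 2.5 mm), upright (0.05 rad), in line (0.08 rad), beside the long-fin cassette on its plain-wall side (centres 41 to 48 mm apart along the row, within 12 mm across); the other four upright on the rack floor; all at rest (y of spare in the frame of long_fin_cassette between 0.041 and 0.048 m and x of spare in the frame of long_fin_cassette between -0.012 and 0.012 m and z of spare in the frame of rack between 0.004 and 0.0105 m and angle between each of spare, end_cassette, long_fin_cassette, cassette_b, cassette_c's own z axis and vertical below 0.05 rad and linear speed of each of spare, end_cassette, long_fin_cassette, cassette_b, cassette_c below 0.02 m/s and angle between the y axis of spare and the y axis of rack, either way round below 0.08 rad and z of each of end_cassette, long_fin_cassette, cassette_b, cassette_c in the frame of rack below 0.0105 m); the robot touches nothing.
It fails at once if a cassette of the row is lifted more than 15 mm off the rack floor (height (world z) of any of end_cassette, long_fin_cassette, cassette_b, cassette_c above 0.023 m).
It fails at once if a cassette of the row is tipped more than 0.4 rad (angle between any of end_cassette, long_fin_cassette, cassette_b, cassette_c's own z axis and vertical above 0.4 rad).
It fails at once if a cassette is pressed against another, the rack or the plate with more than 30 N (contact force between any of spare, rack and end_cassette above 30 N or contact force between any of spare, rack and long_fin_cassette above 30 N or contact force between any of spare, rack and cassette_b above 30 N or contact force between any of spare, rack and cassette_c above 30 N or contact force between rack and spare above 30 N).
It fails at once if a bystander is moved more than 30 mm (distance of any of sanitiser, pen_cup, keypad from where it was at the start of the episode above 0.03 m).
It also fails if it takes over 67 s, if anything falls off the work surface, if the arm or the gripper's body presses on something with over 40 N, if the wrist force passes 120 N, or if a joint passes its speed limit or range.

## Working session

There is one attempt and no reset: what is moved stays moved. The work goes in short steps, Python scripts to look and compute and a tool call to move; the robot and the scene stay as the last step left them, time stands still between calls to the robot, and variables do not carry over. Pictures are saved under pics/ and viewed, at most 10 in all, crops included, and the job is handed in when it is done.

Besides the shell and the picture viewer there is one more tool, called after "Call:" as name(argument=value, ...), one argument or row to a line, values as JSON. servo_tool: Moves the arm, as the interface text tells. Its arguments: {"type":"object","properties":{"deltas":{"type":"array","items":{"type":"object","properties":{"wx":{"type":"number"},"wy":{"type":"number"},"wz":{"type":"number"},"dx":{"type":"number"},"dy":{"type":"number"},"dz":{"type":"number"},"grip":{"type":"number"}}}},"squeeze":{"type":"number"}},"required":["deltas"]}

```bash
mkdir -p pics; ls; python3 - <<'E'
from plant import manip
import cv2,numpy as np
s=manip.sense();print(s)
for n in("scene","top"):
    im=manip.read_camera(n);cv2.imwrite(f"pics/{n}0.png",im[:,:,::-1]);print(n,manip.camera_params(n))
print(manip.camera_params("wrist"))
E
```

```text
pics
{'clock': 0.0, 'qpos': array([ 1.09590594e+00,  2.21287588e-01,  1.52761526e+00,  4.56348917e-05,
        1.39466766e+00, -1.26083086e-01]), 'joint_vel': array([ 0.00015678,  0.00237894,  0.00181173,  0.00028068, -0.00121969,
        0.00052091]), 'tau': array([-2.75947335e-03, -4.96912766e+01, -3.89385939e+01, -3.92539887e-04,
        1.14967319e-02,  2.17023080e-05]), 'tcp_pos': array([0.21331418, 0.58683377, 0.23015896]), 'orientation': array([[-9.39778132e-01,  3.41783809e-01, -9.44314131e-04],
       [ 3.41784987e-01,  9.39776569e-01, -1.73844905e-03],
       [ 2.93270558e-04, -1.95650879e-03, -9.99998043e-01]]), 'wrist_force': array([-0.07989846, -0.14461856,  0.29695671]), 'ft_torque': array([0.02304719, 0.01368971, 0.01840665]), 'grip_force': 0.0, 'grip_width': 0.0850646881265029}
scene {'intrinsics': array([[413.373516  ,   0.        , 316.84921708],
       [  0.        , 413.373516  , 196.55009187],
       [  0.        ,   0.        ,   1.        ]]), 'D': array([-0.02897654,  0.        ,  0.        ,  0.        ,  0.        ]), 'eye': array([0.875344  , 0.54310236, 1.
[... 532 characters left out ...]
],
       [-0.99986734,  0.01410745,  0.00814164],
       [ 0.0094609 ,  0.09612463,  0.99532434]])}
{'intrinsics': array([[297.50251513,   0.        , 315.6623552 ],
       [  0.        , 297.50251513, 200.64237163],
       [  0.        ,   0.        ,   1.        ]]), 'D': array([0.00090106, 0.        , 0.        , 0.        , 0.        ]), 'T_tool_cam': array([[ 9.12431309e-04,  9.63866146e-01,  2.66385472e-01,
         6.68404518e-02],
       [ 9.99999526e-01, -7.88707819e-04, -5.71435482e-04,
         6.55892756e-04],
       [-3.40687011e-04,  2.66385867e-01, -9.63866409e-01,
        -1.41660989e-01],
       [ 0.00000000e+00,  0.00000000e+00,  0.00000000e+00,
         1.00000000e+00]])}
```

View pics/top0.png

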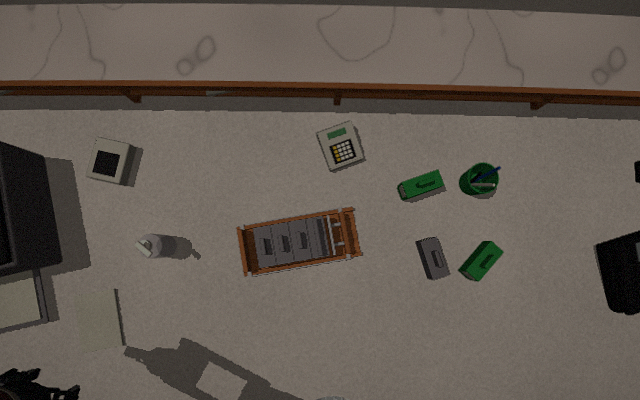

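View pics/scene0.png

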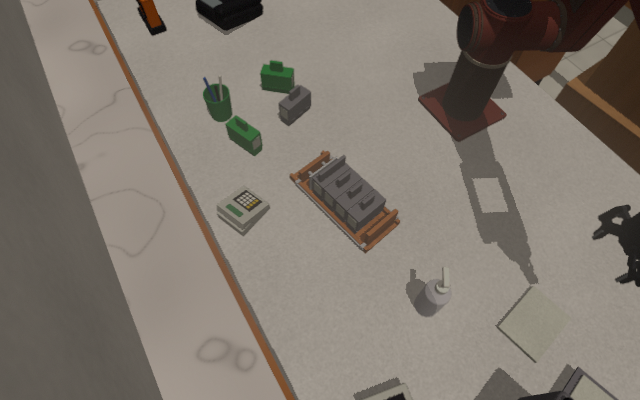

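```bash
cat > h.py <<'E'
from plant import manip
import cv2,numpy as np
def pose():
    s=manip.sense();return s['orientation'],s['tcp_pos']
def cam(n):
    p=manip.camera_params(n);K=p['intrinsics'];D=p['D']
    if n=='wrist':
        R,t=pose();T=p['T_tool_cam'];return K,D,R@T[:3,:3],R@T[:3,3]+t
    return K,D,p['attitude'],p['eye']
def ray(n,uv,z,c=None):
    K,D,A,e=c or cam(n)
    u=cv2.undistortPoints(np.array(uv,float).reshape(-1,1,2),K,D)[:,0]
    d=np.c_[u[:,0],-u[:,1],-np.ones(len(u))]@A.T
    return e+d*((z-e[2])/d[:,2])[:,None]
def proj(n,P,c=None):
    K,D,A,e=c or cam(n)
    q=(np.atleast_2d(P)-e)@A; q=q*[1,-1,-1]
    return cv2.projectPoints(q,np.zeros(3),np.zeros(3),K,D)[0][:,0]
E
python3 - <<'E'
import cv2,numpy as np
t=cv2.imread('pics/top0.png');s=cv2.imread('pics/scene0.png')
a=cv2.resize(t[200:285,230:370],None,fx=5,fy=5,interpolation=cv2.INTER_CUBIC)
b=cv2.resize(t[215:290,400:470],(350,375)[::1],interpolation=cv2.INTER_CUBIC) if 0 else None
cv2.imwrite('pics/a.png',a)
E
```

```text
(no output)
```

View pics/a.png

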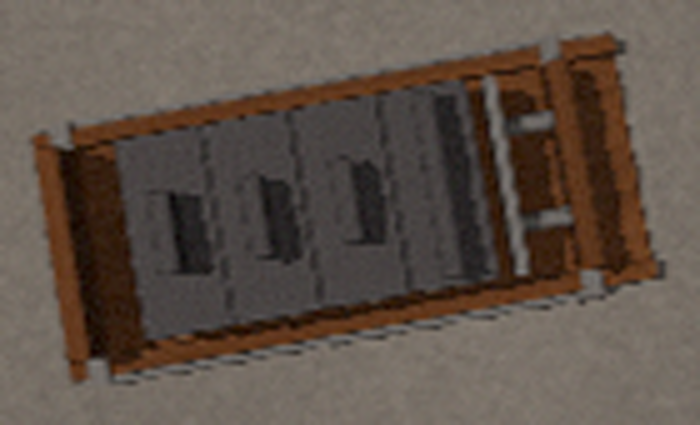

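```bash
python3 - <<'E'
from h import *
o=np.array([230,200])
b=np.array([[115,145],[148,338],[465,85],[497,275]])/5+o
P=ray('top',b,0.088);print(P)
d=P[:,:2];print('yaw edges',[np.degrees(np.arctan2(*(d[i+1]-d[i])[[1,0]]))for i in(0,2)],'len',np.linalg.norm(d[0]-d[2]),np.linalg.norm(d[0]-d[1]),d.mean(0))
w=np.array([[55,140],[75,355],[548,60],[590,270]])/5+o
print(ray('top',np.array([[36,140],[85,380],[610,38],[660,272]])/5+o,0.07))
im=cv2.imread('pics/top0.png');c=im[230:285,405:460].astype(int)
m=((c.max(2)<110)&(c.max(2)-c.min(2)<15)).astype(np.uint8)
n,l,st,ce=cv2.connectedComponentsWithStats(m);i=1+st[1:,4].argmax();print(st[i])
r=cv2.minAreaRect(np.argwhere(l==i)[:,::-1].astype(np.float32));print(r, cv2.boxPoints(r)+[405,230]);print(ray('top',cv2.boxPoints(r)+[405,230],0.08))
cv2.imwrite('pics/b.png',cv2.resize(im[225:290,400:470],None,fx=8,fy=8,interpolation=cv2.INTER_CUBIC))
E
```

```text
[[0.5431869  0.20555085 0.088     ]
 [0.44903211 0.18689146 0.088     ]
 [0.57526145 0.03339747 0.088     ]
 [0.48206482 0.01649723 0.088     ]]
yaw edges [np.float64(-168.7904883321333), np.float64(-169.72170262535573)] len 0.17511586164177848 0.095985924365623 [0.51238632 0.11058425]
[[ 0.54580862  0.24790064  0.07      ]
 [ 0.42697622  0.22001562  0.07      ]
 [ 0.60123294 -0.03961991  0.07      ]
 [ 0.48424934 -0.06543174  0.07      ]]
[  10    6   36   45 1006]
((27.650001525878906, 27.94999885559082), (43.323204040527344, 24.033309936523438), 71.56504821777344) [[414.40000057 241.20000076]
 [437.20000076 233.59999847]
 [450.90000153 274.69999695]
 [428.10000229 282.29999924]]
[[ 0.51855704 -0.19493388  0.08      ]
 [ 0.53813018 -0.25238619  0.08      ]
 [ 0.43666394 -0.28579464  0.08      ]
 [ 0.41755811 -0.22860764  0.08      ]]
```

View pics/b.png

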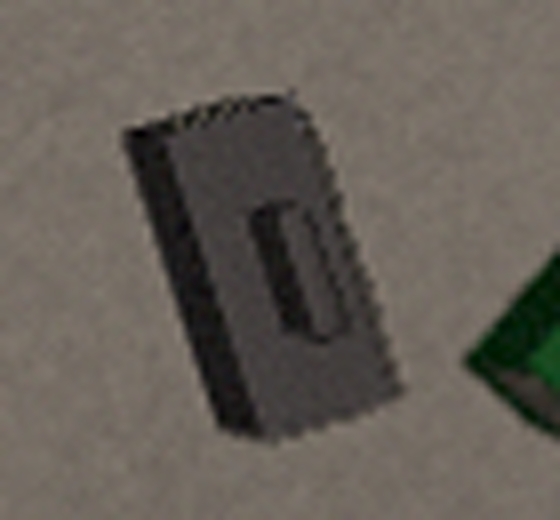

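Call:
servo_tool(
  deltas=[
    {"wz": -0.134, "grip": 0.65},
    {"wz": -0.134},
    {"wz": -0.134},
    {"wz": -0.135},
    {"dx": -1.5, "dy": -4},
    {"dx": -1.5, "dy": -4},
    {"dx": -1.5, "dy": -4},
    {"dx": -1.5, "dy": -4},
    {"dx": -1.5, "dy": -4},
    {"dx": -1.5, "dy": -4},
    {"dx": -1.5, "dy": -4},
    {"dx": -1.5, "dy": -4},
  ],
  squeeze=28,
)

```text
schema error: expected keys wx, wy, wz, dx, dy, dz, grip
```

Call:
servo_tool(
  deltas=[
    {"dx": -1.5, "dy": -4},
    {"dx": -1.5, "dy": -4},
    {"dx": -1.5, "dy": -4},
    {"dx": -1.5, "dy": -4},
    {"dx": -1.2, "dy": -3.3},
    {"dx": -1.2, "dy": -3.3},
    {},
    {},
    {},
  ],
)

```text
schema error: expected keys wx, wy, wz, dx, dy, dz, grip
```

```bash
python3 - <<'E'
from h import *
R,t=pose();print(R,t,manip.sense()['grip_width'],manip.sense()['clock'])
im=manip.read_camera('wrist');cv2.imwrite('pics/w1.png',im[:,:,::-1])
np.save('w1.npy',np.c_[R,t])
E
```

```text
[[-9.39778989e-01  3.41781812e-01 -8.02940798e-04]
 [ 3.41782688e-01  9.39777682e-01 -1.58172113e-03]
 [ 2.13982327e-04 -1.76089955e-03 -9.99998427e-01]] [0.2133354  0.58687246 0.23029628] 0.08511395092655238 0.1
```

View pics/w1.png

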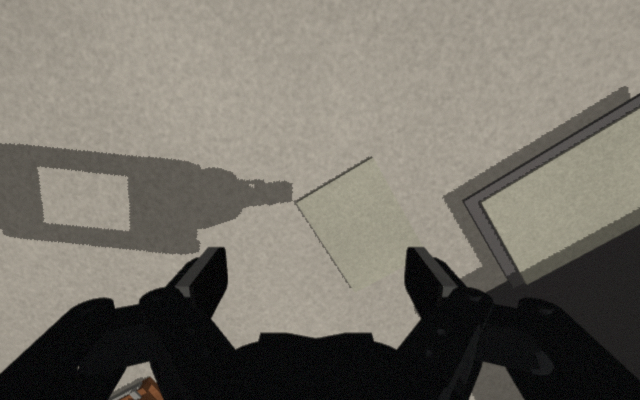

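Rows need every key; the picture only shows the fingers and the counter at the start pose.

Call:
servo_tool(
  deltas=[
    {"dx": 0, "dy": 0, "dz": 0, "wx": 0, "wy": 0, "wz": -0.134, "grip": 0.65},
    {"dx": 0, "dy": 0, "dz": 0, "wx": 0, "wy": 0, "wz": -0.134, "grip": 0.65},
    {"dx": 0, "dy": 0, "dz": 0, "wx": 0, "wy": 0, "wz": -0.134, "grip": 0.65},
    {"dx": 0, "dy": 0, "dz": 0, "wx": 0, "wy": 0, "wz": -0.135, "grip": 0.65},
    {"dx": -1.5, "dy": -4, "dz": 0, "wx": 0, "wy": 0, "wz": 0, "grip": 0.65},
    {"dx": -1.5, "dy": -4, "dz": 0, "wx": 0, "wy": 0, "wz": 0, "grip": 0.65},
    {"dx": -1.5, "dy": -4, "dz": 0, "wx": 0, "wy": 0, "wz": 0, "grip": 0.65},
    {"dx": -1.5, "dy": -4, "dz": 0, "wx": 0, "wy": 0, "wz": 0, "grip": 0.65},
    {"dx": -1.5, "dy": -4, "dz": 0, "wx": 0, "wy": 0, "wz": 0, "grip": 0.65},
    {"dx": -1.5, "dy": -4, "dz": 0, "wx": 0, "wy": 0, "wz": 0, "grip": 0.65},
    {"dx": -1.5, "dy": -4, "dz": 0, "wx": 0, "wy": 0, "wz": 0, "grip": 0.65},
    {"dx": -1.5, "dy": -4, "dz": 0, "wx": 0, "wy": 0, "wz": 0, "grip": 0.65},
  ],
  squeeze=28,
)

```text
clock: 1.35
tcp_pos: [0.3918, 0.2939, 0.2312]
orientation: [[-0.982, -0.187, -0.0], [-0.187, 0.982, -0.0], [0.0, -0.0, -1.0]]
wrist_force: [0.4, 1.1, -0.5]
grip_width: 0.0298
grip_force: 0.0
```

Call:
servo_tool(
  deltas=[
    {"dx": -1.5, "dy": -4, "dz": 0, "wx": 0, "wy": 0, "wz": 0, "grip": 0.65},
    {"dx": -1.5, "dy": -4, "dz": 0, "wx": 0, "wy": 0, "wz": 0, "grip": 0.65},
    {"dx": -1.5, "dy": -4, "dz": 0, "wx": 0, "wy": 0, "wz": 0, "grip": 0.65},
    {"dx": -1.5, "dy": -4, "dz": 0, "wx": 0, "wy": 0, "wz": 0, "grip": 0.65},
    {"dx": -1.2, "dy": -3.3, "dz": 0, "wx": 0, "wy": 0, "wz": 0, "grip": 0.65},
    {"dx": -1.2, "dy": -3.3, "dz": 0, "wx": 0, "wy": 0, "wz": 0, "grip": 0.65},
    {"dx": 0, "dy": 0, "dz": 0, "wx": 0, "wy": 0, "wz": 0, "grip": 0.65},
    {"dx": 0, "dy": 0, "dz": 0, "wx": 0, "wy": 0, "wz": 0, "grip": 0.65},
    {"dx": 0, "dy": 0, "dz": 0, "wx": 0, "wy": 0, "wz": 0, "grip": 0.65},
  ],
)

```text
clock: 2.25
tcp_pos: [0.5156, 0.0898, 0.231]
orientation: [[-0.982, -0.188, -0.001], [-0.188, 0.982, 0.0], [0.001, 0.001, -1.0]]
wrist_force: [-0.2, 0.2, 0.4]
grip_width: 0.0301
grip_force: 0.0
```

```bash
python3 - <<'E'
from h import *
R,t=pose();print(R,t,manip.sense()['grip_width'],manip.sense()['clock'])
im=manip.read_camera('wrist');cv2.imwrite('pics/w2.png',im[:,:,::-1])
np.save('w2.npy',np.c_[R,t])
E
```

```text
[[-9.82258628e-01 -1.87529475e-01 -8.26419938e-04]
 [-1.87529843e-01  9.82258828e-01  3.91260455e-04]
 [ 7.38385412e-04  5.39297359e-04 -9.99999582e-01]] [0.51557497 0.08984306 0.23099859] 0.030068396269495864 2.25
```

View pics/w2.png

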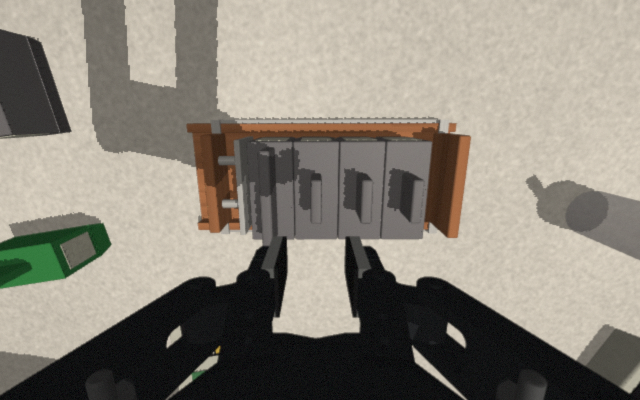

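The third fin is at px (316,199), the second (366,200), the first (415,200) and the long fin (266,195); the row is closed up with the plate touching or near the long-fin cassette, and the plain wall is at px ~440-465.

```bash
python3 - <<'E'
from h import *
M=np.load('w2.npy');R,t=M[:,:3],M[:,3]
K,D,_,_=cam('wrist');T=manip.camera_params('wrist')['T_tool_cam'];c=(K,D,R@T[:3,:3],R@T[:3,3]+t)
def show(n,px,z):
    P=ray('wrist',px,z,c);print(n,np.round(P,4).tolist(),'tool mm',np.round((P-t)@R*1000,1).tolist())
show('fin3',[[311,175],[321,175],[311,222],[321,222]],.124)
show('fin2',[[362,175],[371,175],[364,222],[371,222]],.124)
show('fin1',[[411,177],[420,177],[412,222],[422,222]],.124)
show('long',[[260,150],[271,150],[262,243],[272,243]],.124)
show('bodies',[[250,140],[430,140],[250,238],[422,238]],.088)
show('gaps',[[294,141],[340,141],[386,141]],.088)
show('wall',[[447,136],[467,136],[441,235],[458,235]],.078)
show('plate',[[242,145],[249,145],[242,225]],.077)
E
```

```text
fin3 [[0.4962, 0.0826, 0.124], [0.4946, 0.0909, 0.124], [0.5376, 0.0903, 0.124], [0.5359, 0.099, 0.124]] tool mm [[20.3, -3.6, 107.0], [20.4, 4.9, 107.0], [-21.8, -3.7, 107.0], [-21.8, 5.2, 107.0]]
fin2 [[0.488, 0.125, 0.124], [0.4866, 0.1325, 0.124], [0.5288, 0.1364, 0.124], [0.5276, 0.1425, 0.124]] tool mm [[20.4, 39.6, 107.0], [20.4, 47.3, 107.0], [-21.8, 43.2, 107.0], [-21.7, 49.4, 107.0]]
fin1 [[0.4819, 0.1662, 0.124], [0.4804, 0.1737, 0.124], [0.5208, 0.1781, 0.124], [0.5191, 0.1868, 0.124]] tool mm [[18.7, 81.3, 107.1], [18.7, 88.9, 107.1], [-21.7, 85.7, 107.0], [-21.7, 94.5, 107.0]]
long [[0.4835, 0.0372, 0.124], [0.4818, 0.0462, 0.124], [0.5656, 0.0506, 0.124], [0.5639, 0.0595, 0.124]] tool mm [[41.3, -45.7, 107.0], [41.3, -36.6, 107.0], [-41.9, -48.0, 106.9], [-41.9, -39.0, 106.9]]
bodies [[0.4809, 0.0208, 0.088], [0.449, 0.187, 0.088], [0.5791, 0.0338, 0.088], [0.5458, 0.2075, 0.088]] tool mm [[46.9, -61.3, 143.0], [47.1, 107.8, 143.1], [-52.0, -67.1, 142.9], [-51.9, 109.8, 143.0]]
gaps [[0.474, 0.0616, 0.088], [0.4658, 0.1041, 0.088], [0.4577, 0.1466, 0.088]] tool mm [[46.0, -20.0, 143.0], [46.1, 23.3, 143.0], [46.1, 66.5, 143.1]]
wall [[0.4422, 0.2059, 0.078], [0.4385, 0.225, 0.078], [0.5421, 0.2309, 0.078], [0.5387, 0.2486, 0.078]] tool mm [[50.2, 127.7, 153.1], [50.2, 147.1, 153.1], [-52.6, 133.5, 153.0], [-52.6, 151.5, 153.0]]
plate [[0.4883, 0.0116, 0.077], [0.487, 0.0183, 0.077], [0.5711, 0.0219, 0.077]] tool mm [[41.4, -71.8, 154.0], [41.4, -65.0, 154.0], [-41.9, -77.2, 153.9]]
```

Call:
servo_tool(
  deltas=[
    {"dx": -0.05, "dy": 0.05, "dz": 4, "wx": 0, "wy": 0, "wz": 0, "grip": 0.65},
    {"dx": 0, "dy": 0, "dz": 4, "wx": 0, "wy": 0, "wz": 0, "grip": 0.65},
    {"dx": 0, "dy": 0, "dz": 3, "wx": 0, "wy": 0, "wz": 0, "grip": 0.65},
    {"dx": 0, "dy": 0, "dz": 1.5, "wx": 0, "wy": 0, "wz": 0, "grip": 0.65},
    {"dx": 0, "dy": 0, "dz": 0.9, "wx": 0, "wy": 0, "wz": 0, "grip": 0.65},
    {"dx": 0, "dy": 0, "dz": 0, "wx": 0, "wy": 0, "wz": 0, "grip": 0.65},
    {"dx": 0, "dy": 0, "dz": 0, "wx": 0, "wy": 0, "wz": 0, "grip": 1},
    {"dx": 0, "dy": 0, "dz": 0, "wx": 0, "wy": 0, "wz": 0, "grip": 1},
    {"dx": 0, "dy": 0, "dz": 0, "wx": 0, "wy": 0, "wz": 0, "grip": 1},
    {"dx": 0, "dy": 0, "dz": 0, "wx": 0, "wy": 0, "wz": 0, "grip": 1},
  ],
  squeeze=28,
)

```text
clock: 3.3
tcp_pos: [0.518, 0.09, 0.0991]
orientation: [[-0.982, -0.187, 0.003], [-0.187, 0.982, 0.001], [-0.003, -0.0, -1.0]]
wrist_force: [-0.3, 1.6, 6.5]
grip_width: 0.0094
grip_force: 31.7
```

Call:
servo_tool(
  deltas=[
    {"dx": 0, "dy": 0.2, "dz": -0.1, "wx": 0, "wy": 0, "wz": 0, "grip": 1},
    {"dx": 0, "dy": 0.3, "dz": 0, "wx": 0, "wy": 0, "wz": 0, "grip": 1},
    {"dx": 0, "dy": 0.3, "dz": 0, "wx": 0, "wy": 0, "wz": 0, "grip": 1},
    {"dx": 0, "dy": 0.3, "dz": 0, "wx": 0, "wy": 0, "wz": 0, "grip": 1},
    {"dx": 0, "dy": 0.2, "dz": 0, "wx": 0, "wy": 0, "wz": 0, "grip": 1},
  ],
)

```text
clock: 3.8
tcp_pos: [0.5151, 0.1015, 0.0992]
orientation: [[-0.982, -0.187, 0.002], [-0.187, 0.982, -0.002], [-0.002, -0.003, -1.0]]
wrist_force: [1.0, -4.8, 4.7]
grip_width: 0.0096
grip_force: 31.5
```

Call:
servo_tool(
  deltas=[
    {"dx": 0, "dy": 0.1, "dz": 0, "wx": 0, "wy": 0, "wz": 0, "grip": 1},
    {"dx": 0, "dy": 0.1, "dz": 0, "wx": 0, "wy": 0, "wz": 0, "grip": 1},
    {"dx": 0, "dy": 0.1, "dz": 0, "wx": 0, "wy": 0, "wz": 0, "grip": 1},
  ],
)

```text
clock: 4.1
tcp_pos: [0.5146, 0.1043, 0.0992]
orientation: [[-0.982, -0.187, 0.002], [-0.187, 0.982, -0.002], [-0.002, -0.003, -1.0]]
wrist_force: [0.8, -6.0, 5.0]
grip_width: 0.009
grip_force: 31.6
```

Call:
servo_tool(
  deltas=[
    {"dx": 0, "dy": 0.1, "dz": 0, "wx": 0, "wy": 0, "wz": 0, "grip": 1},
    {"dx": 0, "dy": 0.1, "dz": 0, "wx": 0, "wy": 0, "wz": 0, "grip": 1},
    {"dx": 0, "dy": 0.1, "dz": 0, "wx": 0, "wy": 0, "wz": 0, "grip": 1},
  ],
  squeeze=26,
)

```text
clock: 4.4
tcp_pos: [0.514, 0.1073, 0.0992]
orientation: [[-0.982, -0.187, 0.002], [-0.187, 0.982, -0.002], [-0.002, -0.003, -1.0]]
wrist_force: [0.7, -5.4, 4.6]
grip_width: 0.0097
grip_force: 31.6
```

Call:
servo_tool(
  deltas=[
    {"dx": 0, "dy": 0.1, "dz": 0, "wx": 0, "wy": 0, "wz": 0, "grip": 1},
    {"dx": 0, "dy": 0.1, "dz": 0, "wx": 0, "wy": 0, "wz": 0, "grip": 1},
  ],
)

```text
clock: 4.6
tcp_pos: [0.5136, 0.1093, 0.0992]
orientation: [[-0.982, -0.187, 0.002], [-0.187, 0.982, -0.002], [-0.002, -0.003, -1.0]]
wrist_force: [1.5, -6.3, 5.2]
grip_width: 0.0094
grip_force: 31.6
```

Call:
servo_tool(
  deltas=[
    {"dx": 0, "dy": 0.1, "dz": 0, "wx": 0, "wy": 0, "wz": 0, "grip": 1},
  ],
)

```text
clock: 4.7
tcp_pos: [0.5134, 0.1102, 0.0992]
orientation: [[-0.982, -0.187, 0.002], [-0.187, 0.982, -0.002], [-0.002, -0.003, -1.0]]
wrist_force: [0.5, -5.3, 4.7]
grip_width: 0.0093
grip_force: 31.6
```

Call:
servo_tool(
  deltas=[
    {"dx": 0, "dy": 0.1, "dz": 0, "wx": 0, "wy": 0, "wz": 0, "grip": 1},
    {"dx": 0, "dy": 0.1, "dz": 0, "wx": 0, "wy": 0, "wz": 0, "grip": 1},
  ],
)

```text
clock: 4.9
tcp_pos: [0.5131, 0.1122, 0.0992]
orientation: [[-0.982, -0.187, 0.002], [-0.187, 0.982, -0.002], [-0.002, -0.003, -1.0]]
wrist_force: [0.2, -5.9, 4.8]
grip_width: 0.0092
grip_force: 31.6
```

Call:
servo_tool(
  deltas=[
    {"dx": 0, "dy": 0.1, "dz": 0, "wx": 0, "wy": 0, "wz": 0, "grip": 1},
  ],
)

```text
clock: 5.0
tcp_pos: [0.5129, 0.1132, 0.0992]
orientation: [[-0.982, -0.187, 0.002], [-0.187, 0.982, -0.002], [-0.002, -0.003, -1.0]]
wrist_force: [2.0, -5.9, 5.1]
grip_width: 0.0094
grip_force: 31.6
```

Call:
servo_tool(
  deltas=[
    {"dx": 0, "dy": 0.1, "dz": 0, "wx": 0, "wy": 0, "wz": 0, "grip": 1},
  ],
)

```text
clock: 5.1
tcp_pos: [0.5127, 0.1142, 0.0992]
orientation: [[-0.982, -0.187, 0.002], [-0.187, 0.982, -0.002], [-0.002, -0.003, -1.0]]
wrist_force: [1.4, -6.7, 4.5]
grip_width: 0.0093
grip_force: 31.6
```

Call:
servo_tool(
  deltas=[
    {"dx": 0, "dy": 0.1, "dz": 0, "wx": 0, "wy": 0, "wz": 0, "grip": 1},
  ],
)

```text
clock: 5.2
tcp_pos: [0.5125, 0.1151, 0.0992]
orientation: [[-0.982, -0.187, 0.002], [-0.187, 0.982, -0.002], [-0.002, -0.003, -1.0]]
wrist_force: [1.1, -5.5, 4.7]
grip_width: 0.0092
grip_force: 31.6
```

Call:
servo_tool(
  deltas=[
    {"dx": 0, "dy": 0.1, "dz": 0, "wx": 0, "wy": 0, "wz": 0, "grip": 1},
  ],
)

```text
clock: 5.3
tcp_pos: [0.5123, 0.1161, 0.0992]
orientation: [[-0.982, -0.187, 0.002], [-0.187, 0.982, -0.002], [-0.002, -0.003, -1.0]]
wrist_force: [1.7, -5.1, 5.3]
grip_width: 0.01
grip_force: 31.6
```

Call:
servo_tool(
  deltas=[
    {"dx": 0, "dy": 0.1, "dz": 0, "wx": 0, "wy": 0, "wz": 0, "grip": 1},
  ],
)

```text
clock: 5.4
tcp_pos: [0.5121, 0.1171, 0.0992]
orientation: [[-0.982, -0.187, 0.002], [-0.187, 0.982, -0.002], [-0.002, -0.003, -1.0]]
wrist_force: [1.3, -6.7, 4.9]
grip_width: 0.0099
grip_force: 31.6
```

Call:
servo_tool(
  deltas=[
    {"dx": 0, "dy": 0.1, "dz": 0, "wx": 0, "wy": 0, "wz": 0, "grip": 1},
  ],
)

```text
clock: 5.5
tcp_pos: [0.512, 0.1181, 0.0992]
orientation: [[-0.982, -0.187, 0.002], [-0.187, 0.982, -0.002], [-0.002, -0.003, -1.0]]
wrist_force: [1.4, -4.7, 4.9]
grip_width: 0.009
grip_force: 31.6
```

Call:
servo_tool(
  deltas=[
    {"dx": 0, "dy": 0.1, "dz": 0, "wx": 0, "wy": 0, "wz": 0, "grip": 1},
  ],
)

```text
clock: 5.6
tcp_pos: [0.5118, 0.1191, 0.0992]
orientation: [[-0.982, -0.187, 0.002], [-0.187, 0.982, -0.002], [-0.002, -0.003, -1.0]]
wrist_force: [1.2, -5.3, 4.6]
grip_width: 0.0093
grip_force: 31.6
```

```bash
python3 - <<'E'
from h import *
R,t=pose();im=manip.read_camera('wrist');np.save('w3.npy',np.c_[R,t])
cv2.imwrite('pics/w3.png',cv2.resize(im[:330,150:570,::-1],None,fx=1.8,fy=1.8))
E
```

```text
(no output)
```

View pics/w3.png

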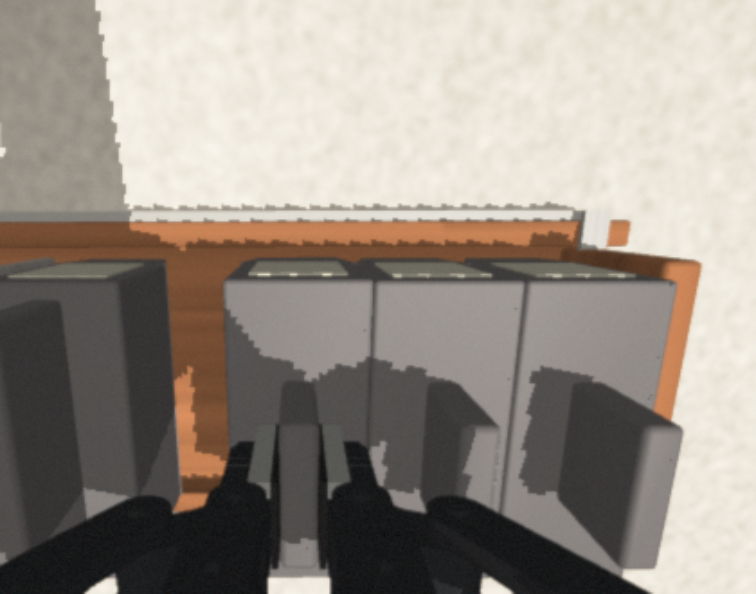

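The three cassettes slid upright together (crop 225–670), ~29 mm gap open to the long-fin cassette (ends at crop 165), wall still just beyond.

Call:
servo_tool(
  deltas=[
    {"dx": 0, "dy": 0.1, "dz": 0, "wx": 0, "wy": 0, "wz": 0, "grip": 1},
  ],
)

```text
clock: 5.75
tcp_pos: [0.5116, 0.12, 0.0992]
orientation: [[-0.982, -0.187, 0.002], [-0.187, 0.982, -0.002], [-0.002, -0.003, -1.0]]
wrist_force: [1.7, -6.1, 4.9]
grip_width: 0.0094
grip_force: 31.6
```

Call:
servo_tool(
  deltas=[
    {"dx": 0, "dy": 0.1, "dz": 0, "wx": 0, "wy": 0, "wz": 0, "grip": 1},
  ],
)

```text
clock: 5.85
tcp_pos: [0.5115, 0.1209, 0.0992]
orientation: [[-0.982, -0.187, 0.002], [-0.187, 0.982, -0.003], [-0.002, -0.003, -1.0]]
wrist_force: [1.6, -8.9, 5.1]
grip_width: 0.0095
grip_force: 31.8
```

Call:
servo_tool(
  deltas=[
    {"dx": 0, "dy": 0.1, "dz": 0, "wx": 0, "wy": 0, "wz": 0, "grip": 1},
  ],
)

```text
clock: 5.95
tcp_pos: [0.5115, 0.121, 0.0992]
orientation: [[-0.982, -0.188, 0.003], [-0.188, 0.982, -0.004], [-0.002, -0.005, -1.0]]
wrist_force: [3.0, -12.5, 3.9]
grip_width: 0.0094
grip_force: 31.6
```

Call:
servo_tool(
  deltas=[
    {"dx": 0, "dy": -0.2, "dz": 0, "wx": 0, "wy": 0, "wz": 0, "grip": 1},
    {"dx": 0, "dy": 0, "dz": 0, "wx": 0, "wy": 0, "wz": 0, "grip": 0.65},
    {"dx": 0, "dy": 0, "dz": 0, "wx": 0, "wy": 0, "wz": 0, "grip": 0.65},
    {"dx": 0, "dy": 0, "dz": -2, "wx": 0, "wy": 0, "wz": 0, "grip": 0.65},
    {"dx": 0, "dy": 0, "dz": -3, "wx": 0, "wy": 0, "wz": 0, "grip": 0.65},
    {"dx": 0, "dy": -3.6, "dz": 0, "wx": 0, "wy": 0, "wz": 0, "grip": 0.65},
    {"dx": 0, "dy": -4, "dz": 0, "wx": 0, "wy": 0, "wz": 0, "grip": 0.65},
    {"dx": 0, "dy": 0, "dz": 0, "wx": 0, "wy": 0, "wz": 0, "grip": 0.65},
    {"dx": 0, "dy": 0, "dz": 0, "wx": 0, "wy": 0, "wz": 0, "grip": 0.65},
  ],
  squeeze=22,
)

```text
clock: 6.85
tcp_pos: [0.5243, 0.0463, 0.1477]
orientation: [[-0.983, -0.185, -0.001], [-0.185, 0.983, 0.001], [0.001, 0.001, -1.0]]
wrist_force: [0.4, -0.2, -0.5]
grip_width: 0.03
grip_force: 0.0
```

```bash
python3 - <<'E'
from h import *
R,t=pose();print(t)
d=t-np.array([.5115,.121,.099]);print('moved tool y mm',1000*d@R)
E
```

```text
[0.52428795 0.04634072 0.14774253]
moved tool y mm [  1.31717122 -75.68195875 -48.82498985]
```

Call:
servo_tool(
  deltas=[
    {"dx": 0, "dy": 0, "dz": 3, "wx": 0, "wy": 0, "wz": 0, "grip": 0.65},
    {"dx": 0, "dy": 0, "dz": 1.9, "wx": 0, "wy": 0, "wz": 0, "grip": 0.65},
    {"dx": 0, "dy": 0, "dz": 0, "wx": 0, "wy": 0, "wz": 0, "grip": 0.65},
    {"dx": 0, "dy": 0, "dz": 0, "wx": 0, "wy": 0, "wz": 0, "grip": 1},
    {"dx": 0, "dy": 0, "dz": 0, "wx": 0, "wy": 0, "wz": 0, "grip": 1},
    {"dx": 0, "dy": 0, "dz": 0, "wx": 0, "wy": 0, "wz": 0, "grip": 1},
    {"dx": 0, "dy": -0.2, "dz": -0.1, "wx": 0, "wy": 0, "wz": 0, "grip": 1},
    {"dx": 0, "dy": -0.2, "dz": 0, "wx": 0, "wy": 0, "wz": 0, "grip": 1},
  ],
)

```text
clock: 7.65
tcp_pos: [0.5257, 0.0425, 0.1007]
orientation: [[-0.982, -0.187, 0.001], [-0.187, 0.982, -0.0], [-0.001, -0.0, -1.0]]
wrist_force: [0.2, 0.9, -3.1]
grip_width: 0.0091
grip_force: 27.3
```

Call:
servo_tool(
  deltas=[
    {"dx": 0, "dy": -0.1, "dz": 0, "wx": 0, "wy": 0, "wz": 0, "grip": 1},
    {"dx": 0, "dy": -0.1, "dz": 0, "wx": 0, "wy": 0, "wz": 0, "grip": 1},
  ],
)

```text
clock: 7.85
tcp_pos: [0.5259, 0.0404, 0.1003]
orientation: [[-0.982, -0.187, 0.0], [-0.187, 0.982, -0.0], [-0.0, -0.0, -1.0]]
wrist_force: [0.2, -0.5, -2.9]
grip_width: 0.0095
grip_force: 27.3
```

Call:
servo_tool(
  deltas=[
    {"dx": 0, "dy": -0.1, "dz": 0, "wx": 0, "wy": 0, "wz": 0, "grip": 1},
  ],
)

```text
clock: 7.95
tcp_pos: [0.5261, 0.0395, 0.1003]
orientation: [[-0.982, -0.187, -0.0], [-0.187, 0.982, 0.0], [0.0, 0.0, -1.0]]
wrist_force: [-0.2, -1.3, -3.1]
grip_width: 0.0094
grip_force: 27.3
```

Call:
servo_tool(
  deltas=[
    {"dx": 0, "dy": -0.1, "dz": 0, "wx": 0, "wy": 0, "wz": 0, "grip": 1},
  ],
)

```text
clock: 8.05
tcp_pos: [0.5262, 0.0385, 0.1002]
orientation: [[-0.982, -0.187, -0.0], [-0.187, 0.982, 0.0], [0.0, 0.0, -1.0]]
wrist_force: [0.5, 0.4, -3.5]
grip_width: 0.0094
grip_force: 27.3
```

Call:
servo_tool(
  deltas=[
    {"dx": 0, "dy": -0.1, "dz": 0.1, "wx": 0, "wy": 0, "wz": 0, "grip": 1},
  ],
)

```text
clock: 8.15
tcp_pos: [0.5266, 0.0378, 0.0999]
orientation: [[-0.982, -0.187, -0.0], [-0.187, 0.982, 0.0], [-0.0, 0.0, -1.0]]
wrist_force: [-5.5, 3.0, 8.6]
grip_width: 0.0096
grip_force: 29.0
```

Call:
servo_tool(
  deltas=[
    {"dx": 0, "dy": -0.1, "dz": 0, "wx": 0, "wy": 0, "wz": 0, "grip": 1},
  ],
)

```text
clock: 8.25
tcp_pos: [0.5267, 0.0374, 0.0999]
orientation: [[-0.982, -0.187, -0.0], [-0.187, 0.982, 0.002], [-0.0, 0.002, -1.0]]
wrist_force: [-3.7, 4.3, 4.8]
grip_width: 0.0093
grip_force: 28.4
```

Call:
servo_tool(
  deltas=[
    {"dx": 0, "dy": -0.1, "dz": 0, "wx": 0, "wy": 0, "wz": 0, "grip": 1},
  ],
)

```text
clock: 8.35
tcp_pos: [0.5268, 0.0369, 0.1]
orientation: [[-0.982, -0.187, -0.0], [-0.187, 0.982, 0.002], [-0.0, 0.002, -1.0]]
wrist_force: [-3.4, 7.0, 3.8]
grip_width: 0.0095
grip_force: 28.5
```

Call:
servo_tool(
  deltas=[
    {"dx": 0, "dy": 0, "dz": 0, "wx": 0, "wy": 0, "wz": 0, "grip": 1},
    {"dx": 0, "dy": 0.2, "dz": 0, "wx": 0, "wy": 0, "wz": 0, "grip": 1},
    {"dx": 0, "dy": 0.1, "dz": 0, "wx": 0, "wy": 0, "wz": 0, "grip": 1},
  ],
)

```text
clock: 8.65
tcp_pos: [0.5268, 0.0384, 0.0999]
orientation: [[-0.982, -0.188, 0.001], [-0.188, 0.982, -0.001], [-0.001, -0.001, -1.0]]
wrist_force: [-1.4, -1.5, 3.7]
grip_width: 0.0095
grip_force: 28.3
```

Call:
servo_tool(
  deltas=[
    {"dx": 0, "dy": 0, "dz": 0, "wx": 0, "wy": 0, "wz": 0, "grip": 0.65},
    {"dx": 0, "dy": 0, "dz": 0, "wx": 0, "wy": 0, "wz": 0, "grip": 0.65},
    {"dx": 0, "dy": 0, "dz": -4, "wx": 0, "wy": 0, "wz": 0, "grip": 0.65},
    {"dx": 0, "dy": 0, "dz": -4, "wx": 0, "wy": 0, "wz": 0, "grip": 0.65},
    {"dx": 0, "dy": 0, "dz": -4, "wx": 0, "wy": 0, "wz": 0, "grip": 0.65},
    {"dx": 0, "dy": 0, "dz": 0, "wx": 0, "wy": 0, "wz": 0, "grip": 0.65},
  ],
)

```text
clock: 9.25
tcp_pos: [0.5303, 0.0382, 0.2262]
orientation: [[-0.982, -0.187, 0.012], [-0.187, 0.982, -0.001], [-0.012, -0.003, -1.0]]
wrist_force: [0.3, 0.4, 0.3]
grip_width: 0.0301
grip_force: 0.0
```

```bash
python3 - <<'E'
from h import *
o=np.array([400,225])
f=np.array([[285,205],[320,205],[350,330],[310,340]])/8+o
b=np.array([[170,130],[295,95],[405,390],[265,440]])/8+o
F=ray('top',f,.116);B=ray('top',b,.080)
print(F,B,F.mean(0),B.mean(0))
for P in(F,B):
    d=P[0]-P[3];print(np.degrees(np.arctan2(d[1],d[0])),np.linalg.norm(d)); d=P[1]-P[2];print(np.degrees(np.arctan2(d[1],d[0])),np.linalg.norm(d),np.linalg.norm(P[0]-P[1]))
print(manip.sense()['qpos'])
E
```

```text
[[ 0.49594174 -0.23826108  0.116     ]
 [ 0.49605045 -0.24889539  0.116     ]
 [ 0.45877815 -0.25764336  0.116     ]
 [ 0.45569262 -0.24549008  0.116     ]] [[ 0.51862928 -0.2121064   0.08      ]
 [ 0.52995773 -0.25148285  0.08      ]
 [ 0.43899693 -0.28512814  0.08      ]
 [ 0.42329613 -0.24118102  0.08      ]] [ 0.47661574 -0.24757248  0.116     ] [ 0.47772002 -0.2474746   0.08      ]
10.18213002899662 0.040893162347139904
13.20849065931142 0.03828513009156188 0.010634866343184734
16.960612192739074 0.09966817072036699
20.29882052390165 0.09698387616908866 0.040973633188792796
[-7.63338974e-02 -9.27187492e-03  1.78462378e+00 -8.42283661e-05
  1.35430231e+00 -1.83517498e+00]
```

Call:
servo_tool(
  deltas=[
    {"dx": 1.75, "dy": -4.5, "dz": 0, "wx": 0, "wy": 0, "wz": 0, "grip": 0.6},
    {"dx": 1.75, "dy": -4.5, "dz": 0, "wx": 0, "wy": 0, "wz": 0, "grip": 0.6},
    {"dx": 1.75, "dy": -4.5, "dz": 0, "wx": 0, "wy": 0, "wz": 0, "grip": 0.6},
    {"dx": 1.75, "dy": -4.5, "dz": 0, "wx": 0, "wy": 0, "wz": 0, "grip": 0.6},
    {"dx": 1.75, "dy": -4.5, "dz": 0, "wx": 0, "wy": 0, "wz": 0, "grip": 0.6},
    {"dx": 1.75, "dy": -4.5, "dz": 0, "wx": 0, "wy": 0, "wz": 0, "grip": 0.6},
    {"dx": 0, "dy": 0, "dz": 0, "wx": 0, "wy": 0, "wz": -0.12, "grip": 0.6},
    {"dx": 0, "dy": 0, "dz": 0, "wx": 0, "wy": 0, "wz": 0, "grip": 0.6},
    {"dx": 0, "dy": 0, "dz": 0, "wx": 0, "wy": 0, "wz": 0, "grip": 0.6},
  ],
)

```text
clock: 10.15
tcp_pos: [0.4734, -0.2459, 0.2186]
orientation: [[-0.954, -0.301, -0.001], [-0.301, 0.954, 0.001], [0.0, 0.001, -1.0]]
wrist_force: [0.3, 0.2, 0.8]
grip_width: 0.0341
grip_force: 0.0
```

```bash
python3 - <<'E'
from h import *
R,t=pose();im=manip.read_camera('wrist');np.save('w4.npy',np.c_[R,t]);print(R,t)
cv2.imwrite('pics/w4.png',cv2.resize(im[100:300,200:440,::-1],None,fx=3,fy=3,interpolation=cv2.INTER_CUBIC))
E
```

```text
[[-9.53781441e-01 -3.00500425e-01 -6.75565528e-04]
 [-3.00500919e-01  9.53781178e-01  8.14148475e-04]
 [ 3.99689721e-04  9.79527768e-04 -9.99999440e-01]] [ 0.47344401 -0.24585325  0.21859309]
```

View pics/w4.png

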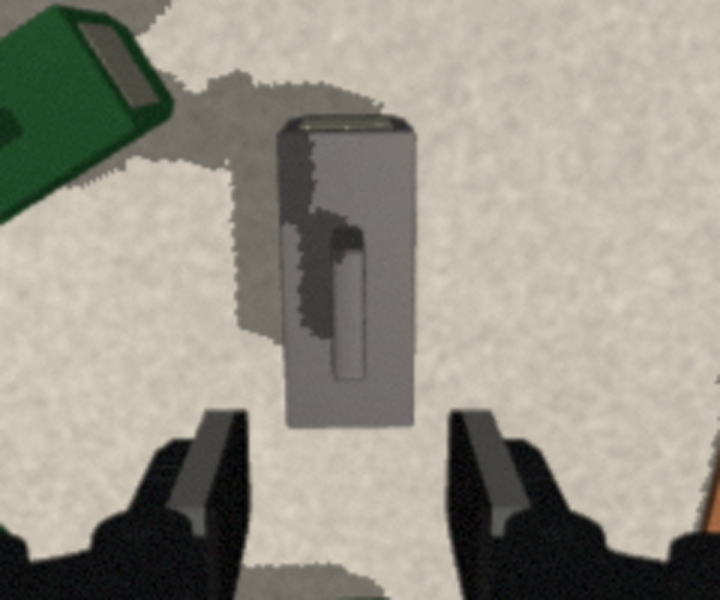

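The spare sits centred under the gripper: fin top at crop (333–365, 250–380), body top at (278–415, 132–427), nearly square to the tool.

```bash
python3 - <<'E'
from h import *
M=np.load('w4.npy');R,t=M[:,:3],M[:,3]
K,D,_,_=cam('wrist');T=manip.camera_params('wrist')['T_tool_cam'];c=(K,D,R@T[:3,:3],R@T[:3,3]+t)
for px,z in(([[333,250],[364,250],[365,380],[334,380]],.116),([[278,132],[415,132],[414,427],[288,427]],.08)):
    P=ray('wrist',np.array(px)/3+[200,100],z,c);q=(P-t)@R*1000;print(q.round(1),q.mean(0))
E
```

```text
[[ 14.1  -3.6 102.6]
 [ 14.1   5.  102.6]
 [-24.6   5.6 102.6]
 [-24.6  -3.5 102.6]] [ -5.25531304   0.88805393 102.59191677]
[[ 43.6 -21.1 138.6]
 [ 43.6  21.3 138.6]
 [-54.9  23.1 138.6]
 [-54.9 -19.6 138.6]] [ -5.65619648   0.91465912 138.59180274]
```

Call:
servo_tool(
  deltas=[
    {"dx": -0.55, "dy": 0.09, "dz": 0, "wx": 0, "wy": 0, "wz": -0.017, "grip": 0.6},
    {"dx": 0, "dy": 0, "dz": 4, "wx": 0, "wy": 0, "wz": 0, "grip": 0.6},
    {"dx": 0, "dy": 0, "dz": 4, "wx": 0, "wy": 0, "wz": 0, "grip": 0.6},
    {"dx": 0, "dy": 0, "dz": 3, "wx": 0, "wy": 0, "wz": 0, "grip": 0.6},
    {"dx": 0, "dy": 0, "dz": 1.7, "wx": 0, "wy": 0, "wz": 0, "grip": 0.6},
    {"dx": 0, "dy": 0, "dz": 0, "wx": 0, "wy": 0, "wz": 0, "grip": 0.6},
    {"dx": 0, "dy": 0, "dz": 0, "wx": 0, "wy": 0, "wz": 0, "grip": 0.6},
    {"dx": 0, "dy": 0, "dz": 0, "wx": 0, "wy": 0, "wz": 0, "grip": 1},
    {"dx": 0, "dy": 0, "dz": 0, "wx": 0, "wy": 0, "wz": 0, "grip": 1},
    {"dx": 0, "dy": 0, "dz": 0, "wx": 0, "wy": 0, "wz": 0, "grip": 1},
    {"dx": 0, "dy": 0, "dz": 0, "wx": 0, "wy": 0, "wz": 0, "grip": 1},
  ],
  squeeze=26,
)

```text
clock: 11.3
tcp_pos: [0.4799, -0.2443, 0.0941]
orientation: [[-0.948, -0.319, 0.003], [-0.319, 0.948, -0.001], [-0.002, -0.002, -1.0]]
wrist_force: [0.9, 2.0, 5.4]
grip_width: 0.0096
grip_force: 29.9
```

Call:
servo_tool(
  deltas=[
    {"dx": 0, "dy": 0, "dz": -2, "wx": 0, "wy": 0, "wz": 0, "grip": 1},
    {"dx": 0, "dy": 0, "dz": -3, "wx": 0, "wy": 0, "wz": 0, "grip": 1},
    {"dx": 0, "dy": 0, "dz": -4, "wx": 0, "wy": 0, "wz": 0, "grip": 1},
    {"dx": 0, "dy": 0, "dz": -4, "wx": 0, "wy": 0, "wz": 0, "grip": 1},
    {"dx": 0, "dy": 0, "dz": -3, "wx": 0, "wy": 0, "wz": 0.07, "grip": 1},
    {"dx": 0, "dy": 0, "dz": 0, "wx": 0, "wy": 0, "wz": 0.066, "grip": 1},
  ],
)

```text
clock: 11.9
tcp_pos: [0.4807, -0.2453, 0.2582]
orientation: [[-0.983, -0.185, 0.008], [-0.185, 0.983, -0.006], [-0.006, -0.007, -1.0]]
wrist_force: [0.4, 0.1, -1.8]
grip_width: 0.0091
grip_force: 28.7
```

Call:
servo_tool(
  deltas=[
    {"dx": -0.6, "dy": 2, "dz": 0, "wx": 0, "wy": 0, "wz": 0, "grip": 1},
    {"dx": -1.2, "dy": 3.9, "dz": 0, "wx": 0, "wy": 0, "wz": 0, "grip": 1},
    {"dx": -1.2, "dy": 3.9, "dz": 0, "wx": 0, "wy": 0, "wz": 0, "grip": 1},
    {"dx": -1.2, "dy": 3.9, "dz": 0, "wx": 0, "wy": 0, "wz": 0, "grip": 1},
    {"dx": -1.2, "dy": 3.9, "dz": 0, "wx": 0, "wy": 0, "wz": 0, "grip": 1},
    {"dx": -1.2, "dy": 3.9, "dz": 0, "wx": 0, "wy": 0, "wz": 0, "grip": 1},
    {"dx": -1.2, "dy": 3.9, "dz": 0, "wx": 0, "wy": 0, "wz": 0, "grip": 1},
    {"dx": -1.2, "dy": 3.9, "dz": 0, "wx": 0, "wy": 0, "wz": 0, "grip": 1},
    {"dx": -0.6, "dy": 1.8, "dz": 0, "wx": 0, "wy": 0, "wz": 0, "grip": 1},
    {"dx": 0, "dy": 0, "dz": 0, "wx": 0, "wy": 0, "wz": 0, "grip": 1},
    {"dx": 0, "dy": 0, "dz": 0, "wx": 0, "wy": 0, "wz": 0, "grip": 1},
  ],
)

```text
clock: 13.0
tcp_pos: [0.514, 0.0797, 0.2519]
orientation: [[-0.982, -0.189, -0.001], [-0.189, 0.982, -0.001], [0.001, -0.001, -1.0]]
wrist_force: [0.1, -0.2, -1.9]
grip_width: 0.0089
grip_force: 28.7
```

```bash
python3 - <<'E'
from h import *
R,t=pose();print(R.round(4),t,manip.sense()['wrist_force'],manip.sense()['grip_width'],'delta tool mm',(np.array([.5178,.08,t[2]])-t)@R*1000)
np.save('w5.npy',np.c_[R,t]);im=manip.read_camera('wrist')
s=manip.read_camera('top')
a=cv2.resize(im[60:330,150:570,::-1],(630,405));b=cv2.resize(s[195:290,230:375,::-1],(290,190),interpolation=cv2.INTER_CUBIC)
o=np.zeros((595,630,3),np.uint8);o[:405]=a;o[405:,:290]=b
s2=manip.read_camera('scene');o[405:,300:600]=cv2.resize(s2[130:260,270:475,::-1],(300,190),interpolation=cv2.INTER_CUBIC)
cv2.imwrite('pics/w5.png',o)
E
```

```text
[[-9.819e-01 -1.892e-01 -9.000e-04]
 [-1.892e-01  9.819e-01 -7.000e-04]
 [ 1.000e-03 -5.000e-04 -1.000e+00]] [0.51401498 0.07973979 0.25192984] [ 0.13086939 -0.18396996 -1.9022385 ] 0.008947775315903432 delta tool mm [-3.76589041e+00 -4.60563195e-01 -3.45011264e-03]
```

View pics/w5.png

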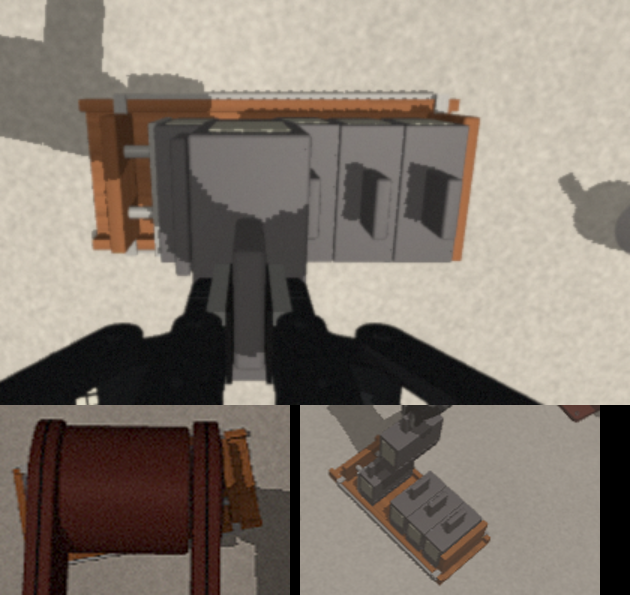

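The spare hangs upright over the gap; three cassettes sit against the plain wall and the long-fin one by the plate.

Call:
servo_tool(
  deltas=[
    {"dx": -0.38, "dy": -0.05, "dz": 0, "wx": 0, "wy": 0, "wz": 0, "grip": 1},
    {"dx": 0, "dy": 0, "dz": 2, "wx": 0, "wy": 0, "wz": 0, "grip": 1},
    {"dx": 0, "dy": 0, "dz": 2, "wx": 0, "wy": 0, "wz": 0, "grip": 1},
    {"dx": 0, "dy": 0, "dz": 1, "wx": 0, "wy": 0, "wz": 0, "grip": 1},
    {"dx": 0, "dy": 0, "dz": 0, "wx": 0, "wy": 0, "wz": 0, "grip": 1},
    {"dx": 0, "dy": 0, "dz": 0, "wx": 0, "wy": 0, "wz": 0, "grip": 1},
  ],
)

```text
clock: 13.75
tcp_pos: [0.5186, 0.0797, 0.2028]
orientation: [[-0.982, -0.188, 0.0], [-0.188, 0.982, -0.0], [-0.0, -0.0, -1.0]]
wrist_force: [0.3, 0.7, -1.3]
grip_width: 0.009
grip_force: 28.7
```

```bash
python3 - <<'E'
from h import *
M=np.load('w5.npy');R,t=M[:,:3],M[:,3]
K,D,_,_=cam('wrist');T=manip.camera_params('wrist')['T_tool_cam'];c=(K,D,R@T[:3,:3],R@T[:3,3]+t)
px=np.array([[340,125],[333,258],[404,125],[393,260],[152,125],[162,255],[464,122],[454,262]])/1.5+[150,60]
P=ray('wrist',px,.088,c);print(((P-t)@R*1000).round(1))
R,t=pose();print(t,(np.array([.5178,.08,t[2]])-t)@R*1000)
im=manip.read_camera('wrist');np.save('w6.npy',np.c_[R,t]);cv2.imwrite('pics/w6.png',im[:,:,::-1])
E
```

```text
[[ 42.3  62.1 163.9]
 [-53.5  62.3 163.8]
 [ 42.3 105.3 163.9]
 [-55.1 106.3 163.8]
 [ 42.2 -64.7 164. ]
 [-51.3 -62.7 163.9]
 [ 44.4 145.4 163.9]
 [-56.6 151.1 163.8]]
[0.51859982 0.07974385 0.2028018 ] [ 7.37568490e-01  4.01651053e-01 -3.04201470e-04]
```

Call:
servo_tool(
  deltas=[
    {"dx": 0, "dy": 0, "dz": 1, "wx": 0, "wy": 0, "wz": 0, "grip": 1},
    {"dx": 0, "dy": 0, "dz": 1, "wx": 0, "wy": 0, "wz": 0, "grip": 1},
    {"dx": 0, "dy": 0, "dz": 0.6, "wx": 0, "wy": 0, "wz": 0, "grip": 1},
    {"dx": 0, "dy": 0, "dz": 0.3, "wx": 0, "wy": 0, "wz": 0, "grip": 1},
    {"dx": 0, "dy": 0, "dz": 0, "wx": 0, "wy": 0, "wz": 0, "grip": 1},
  ],
)

```text
clock: 14.3
tcp_pos: [0.5178, 0.08, 0.1725]
orientation: [[-0.982, -0.188, -0.001], [-0.188, 0.982, -0.0], [0.001, 0.0, -1.0]]
wrist_force: [-0.8, -0.3, -3.1]
grip_width: 0.0097
grip_force: 28.7
```

Call:
servo_tool(
  deltas=[
    {"dx": 0, "dy": 0, "dz": 0.2, "wx": 0, "wy": 0, "wz": 0, "grip": 1},
    {"dx": 0, "dy": 0, "dz": 0.2, "wx": 0, "wy": 0, "wz": 0, "grip": 1},
  ],
)

```text
clock: 14.5
tcp_pos: [0.5187, 0.0798, 0.1697]
orientation: [[-0.982, -0.188, 0.001], [-0.188, 0.982, -0.0], [-0.001, -0.001, -1.0]]
wrist_force: [0.3, -1.7, -1.1]
grip_width: 0.0091
grip_force: 28.9
```

Call:
servo_tool(
  deltas=[
    {"dx": 0, "dy": 0, "dz": 0.2, "wx": 0, "wy": 0, "wz": 0, "grip": 1},
    {"dx": 0, "dy": 0, "dz": 0.1, "wx": 0, "wy": 0, "wz": 0, "grip": 1},
  ],
)

```text
clock: 14.7
tcp_pos: [0.5187, 0.0796, 0.1666]
orientation: [[-0.982, -0.188, 0.001], [-0.188, 0.982, -0.001], [-0.001, -0.001, -1.0]]
wrist_force: [1.2, -2.8, 0.8]
grip_width: 0.0092
grip_force: 29.1
```

Call:
servo_tool(
  deltas=[
    {"dx": 0, "dy": -0.08, "dz": 0.1, "wx": 0, "wy": 0, "wz": 0, "grip": 1},
    {"dx": 0, "dy": -0.03, "dz": 0.1, "wx": 0, "wy": 0, "wz": 0, "grip": 1},
  ],
)

```text
clock: 14.9
tcp_pos: [0.5188, 0.079, 0.1648]
orientation: [[-0.982, -0.188, 0.001], [-0.188, 0.982, 0.0], [-0.001, 0.0, -1.0]]
wrist_force: [-0.6, -0.5, 2.7]
grip_width: 0.0092
grip_force: 29.5
```

Call:
servo_tool(
  deltas=[
    {"dx": 0, "dy": -0.03, "dz": 0.1, "wx": 0, "wy": 0, "wz": 0, "grip": 1},
    {"dx": 0, "dy": -0.03, "dz": 0.1, "wx": 0, "wy": 0, "wz": 0, "grip": 1},
  ],
)

```text
clock: 15.1
tcp_pos: [0.5192, 0.0786, 0.1633]
orientation: [[-0.982, -0.188, 0.002], [-0.188, 0.982, 0.001], [-0.002, 0.0, -1.0]]
wrist_force: [-0.8, -1.0, 6.3]
grip_width: 0.0094
grip_force: 29.9
```

Call:
servo_tool(
  deltas=[
    {"dx": 0, "dy": -0.03, "dz": 0.1, "wx": 0, "wy": 0, "wz": 0, "grip": 1},
    {"dx": 0, "dy": -0.03, "dz": 0.1, "wx": 0, "wy": 0, "wz": 0, "grip": 1},
  ],
)

```text
clock: 15.3
tcp_pos: [0.5195, 0.0783, 0.1616]
orientation: [[-0.982, -0.188, 0.002], [-0.188, 0.982, 0.001], [-0.002, 0.001, -1.0]]
wrist_force: [-0.9, -0.4, 6.7]
grip_width: 0.0095
grip_force: 30.1
```

Call:
servo_tool(
  deltas=[
    {"dx": 0, "dy": -0.03, "dz": 0.1, "wx": 0, "wy": 0, "wz": 0, "grip": 1},
    {"dx": 0, "dy": -0.03, "dz": 0.1, "wx": 0, "wy": 0, "wz": 0, "grip": 1},
  ],
)

```text
clock: 15.5
tcp_pos: [0.5198, 0.0778, 0.1598]
orientation: [[-0.982, -0.188, 0.003], [-0.188, 0.982, 0.001], [-0.003, 0.001, -1.0]]
wrist_force: [-0.8, 0.8, 7.7]
grip_width: 0.0092
grip_force: 30.2
```

Call:
servo_tool(
  deltas=[
    {"dx": 0, "dy": -0.03, "dz": 0.1, "wx": 0, "wy": 0, "wz": 0, "grip": 1},
    {"dx": 0, "dy": -0.03, "dz": 0.1, "wx": 0, "wy": 0, "wz": 0, "grip": 1},
  ],
)

```text
clock: 15.7
tcp_pos: [0.5197, 0.0773, 0.1573]
orientation: [[-0.982, -0.188, 0.002], [-0.188, 0.982, 0.001], [-0.002, 0.001, -1.0]]
wrist_force: [-0.0, 1.3, 3.5]
grip_width: 0.0094
grip_force: 29.5
```

Call:
servo_tool(
  deltas=[
    {"dx": 0, "dy": -0.03, "dz": 0.1, "wx": 0, "wy": 0, "wz": 0, "grip": 1},
    {"dx": 0, "dy": -0.03, "dz": 0.1, "wx": 0, "wy": 0, "wz": 0, "grip": 1},
  ],
)

```text
clock: 15.9
tcp_pos: [0.5192, 0.0768, 0.1544]
orientation: [[-0.982, -0.188, 0.001], [-0.188, 0.982, 0.001], [-0.001, 0.001, -1.0]]
wrist_force: [0.5, 4.4, 3.5]
grip_width: 0.0096
grip_force: 29.6
```

Call:
servo_tool(
  deltas=[
    {"dx": 0, "dy": 0.05, "dz": 0.2, "wx": 0, "wy": 0, "wz": 0, "grip": 1},
    {"dx": 0, "dy": 0.03, "dz": 0.2, "wx": 0, "wy": 0, "wz": 0, "grip": 1},
    {"dx": 0, "dy": 0, "dz": 0.2, "wx": 0, "wy": 0, "wz": 0, "grip": 1},
  ],
)

```text
clock: 16.2
tcp_pos: [0.5188, 0.0769, 0.1481]
orientation: [[-0.982, -0.188, -0.0], [-0.188, 0.982, 0.0], [0.0, 0.0, -1.0]]
wrist_force: [-0.5, 1.9, 4.5]
grip_width: 0.0096
grip_force: 29.7
```

Call:
servo_tool(
  deltas=[
    {"dx": 0, "dy": 0, "dz": 0.2, "wx": 0, "wy": 0, "wz": 0, "grip": 1},
    {"dx": 0, "dy": 0, "dz": 0.2, "wx": 0, "wy": 0, "wz": 0, "grip": 1},
    {"dx": 0, "dy": 0, "dz": 0.2, "wx": 0, "wy": 0, "wz": 0, "grip": 1},
  ],
)

```text
clock: 16.5
tcp_pos: [0.5188, 0.0768, 0.1421]
orientation: [[-0.982, -0.188, -0.0], [-0.188, 0.982, 0.0], [0.0, 0.0, -1.0]]
wrist_force: [-0.1, 3.1, 5.0]
grip_width: 0.0093
grip_force: 29.9
```

Call:
servo_tool(
  deltas=[
    {"dx": 0, "dy": 0, "dz": 0.2, "wx": 0, "wy": 0, "wz": 0, "grip": 1},
    {"dx": 0, "dy": 0, "dz": 0.2, "wx": 0, "wy": 0, "wz": 0, "grip": 1},
    {"dx": 0, "dy": 0, "dz": 0.2, "wx": 0, "wy": 0, "wz": 0, "grip": 1},
    {"dx": 0, "dy": 0, "dz": 0.2, "wx": 0, "wy": 0, "wz": 0, "grip": 1},
  ],
)

```text
clock: 16.9
tcp_pos: [0.5188, 0.0768, 0.1341]
orientation: [[-0.982, -0.188, -0.0], [-0.188, 0.982, -0.0], [0.0, 0.0, -1.0]]
wrist_force: [-1.1, 2.6, 5.7]
grip_width: 0.0094
grip_force: 29.9
```

Call:
servo_tool(
  deltas=[
    {"dx": 0, "dy": 0, "dz": 0.3, "wx": 0, "wy": 0, "wz": 0, "grip": 1},
    {"dx": 0, "dy": 0, "dz": 0.3, "wx": 0, "wy": 0, "wz": 0, "grip": 1},
    {"dx": 0, "dy": 0, "dz": 0.3, "wx": 0, "wy": 0, "wz": 0, "grip": 1},
    {"dx": 0, "dy": 0, "dz": 0.3, "wx": 0, "wy": 0, "wz": 0, "grip": 1},
  ],
)

```text
clock: 17.3
tcp_pos: [0.5189, 0.0768, 0.1222]
orientation: [[-0.982, -0.188, 0.0], [-0.188, 0.982, -0.0], [-0.0, -0.0, -1.0]]
wrist_force: [-0.1, 2.3, 5.0]
grip_width: 0.0095
grip_force: 29.9
```

Call:
servo_tool(
  deltas=[
    {"dx": 0, "dy": 0, "dz": 0.3, "wx": 0, "wy": 0, "wz": 0, "grip": 1},
    {"dx": 0, "dy": 0, "dz": 0.3, "wx": 0, "wy": 0, "wz": 0, "grip": 1},
    {"dx": 0, "dy": 0, "dz": 0.3, "wx": 0, "wy": 0, "wz": 0, "grip": 1},
    {"dx": 0, "dy": 0, "dz": 0.2, "wx": 0, "wy": 0, "wz": 0, "grip": 1},
    {"dx": 0, "dy": 0, "dz": 0.2, "wx": 0, "wy": 0, "wz": 0, "grip": 1},
  ],
)

```text
clock: 17.8
tcp_pos: [0.5189, 0.0768, 0.1092]
orientation: [[-0.982, -0.188, 0.0], [-0.188, 0.982, -0.0], [-0.0, -0.0, -1.0]]
wrist_force: [-0.9, 2.8, 4.9]
grip_width: 0.0098
grip_force: 29.8
```

Call:
servo_tool(
  deltas=[
    {"dx": 0, "dy": 0, "dz": 0.1, "wx": 0, "wy": 0, "wz": 0, "grip": 1},
    {"dx": 0, "dy": 0, "dz": 0.1, "wx": 0, "wy": 0, "wz": 0, "grip": 1},
  ],
)

```text
clock: 18.0
tcp_pos: [0.5189, 0.0768, 0.1073]
orientation: [[-0.982, -0.188, 0.0], [-0.188, 0.982, -0.0], [-0.0, -0.0, -1.0]]
wrist_force: [-0.3, 2.3, 4.9]
grip_width: 0.0095
grip_force: 29.8
```

Call:
servo_tool(
  deltas=[
    {"dx": 0, "dy": 0, "dz": 0.1, "wx": 0, "wy": 0, "wz": 0, "grip": 1},
    {"dx": 0, "dy": 0, "dz": 0.1, "wx": 0, "wy": 0, "wz": 0, "grip": 1},
    {"dx": 0, "dy": 0, "dz": 0.1, "wx": 0, "wy": 0, "wz": 0, "grip": 1},
  ],
)

```text
clock: 18.3
tcp_pos: [0.5189, 0.0768, 0.1043]
orientation: [[-0.982, -0.188, 0.0], [-0.188, 0.982, -0.0], [-0.0, -0.0, -1.0]]
wrist_force: [-0.6, 2.2, 5.5]
grip_width: 0.0096
grip_force: 29.9
```

Call:
servo_tool(
  deltas=[
    {"dx": 0, "dy": 0, "dz": 0.1, "wx": 0, "wy": 0, "wz": 0, "grip": 1},
  ],
)

```text
clock: 18.4
tcp_pos: [0.5189, 0.0768, 0.1033]
orientation: [[-0.982, -0.188, 0.0], [-0.188, 0.982, -0.0], [-0.0, -0.0, -1.0]]
wrist_force: [-0.5, 2.7, 6.4]
grip_width: 0.0091
grip_force: 29.9
```

Call:
servo_tool(
  deltas=[
    {"dx": 0, "dy": 0, "dz": 0.1, "wx": 0, "wy": 0, "wz": 0, "grip": 1},
  ],
)

```text
clock: 18.5
tcp_pos: [0.5191, 0.0768, 0.1026]
orientation: [[-0.982, -0.188, 0.0], [-0.188, 0.982, -0.0], [-0.0, -0.0, -1.0]]
wrist_force: [-2.0, 2.9, 9.5]
grip_width: 0.0091
grip_force: 30.4
```

Call:
servo_tool(
  deltas=[
    {"dx": 0, "dy": 0, "dz": 0.1, "wx": 0, "wy": 0, "wz": 0, "grip": 1},
  ],
)

```text
clock: 18.6
tcp_pos: [0.5192, 0.0767, 0.1022]
orientation: [[-0.982, -0.188, 0.0], [-0.188, 0.982, -0.0], [-0.0, -0.0, -1.0]]
wrist_force: [-6.2, 0.6, 18.8]
grip_width: 0.0094
grip_force: 31.8
```

Call:
servo_tool(
  deltas=[
    {"dx": 0, "dy": 0, "dz": -0.15, "wx": 0, "wy": 0, "wz": 0, "grip": 1},
    {"dx": 0, "dy": 0, "dz": 0, "wx": 0, "wy": 0, "wz": 0, "grip": 0.65},
    {"dx": 0, "dy": 0, "dz": 0, "wx": 0, "wy": 0, "wz": 0, "grip": 0.65},
    {"dx": 0, "dy": 0, "dz": 0, "wx": 0, "wy": 0, "wz": 0, "grip": 0.65},
    {"dx": 0, "dy": 0, "dz": -2, "wx": 0, "wy": 0, "wz": 0, "grip": 0.65},
    {"dx": 0, "dy": 0, "dz": -4, "wx": 0, "wy": 0, "wz": 0, "grip": 0.65},
    {"dx": 0, "dy": 0, "dz": -4, "wx": 0, "wy": 0, "wz": 0, "grip": 0.65},
    {"dx": 2, "dy": 0, "dz": -3, "wx": 0, "wy": 0, "wz": 0, "grip": 0.65},
    {"dx": 0, "dy": 0, "dz": 0, "wx": 0, "wy": 0, "wz": 0, "grip": 0.65},
    {"dx": 0, "dy": 0, "dz": 0, "wx": 0, "wy": 0, "wz": 0, "grip": 0.65},
  ],
)

```text
clock: 19.6
tcp_pos: [0.4995, 0.0729, 0.2333]
orientation: [[-0.982, -0.188, 0.002], [-0.188, 0.982, -0.0], [-0.002, -0.001, -1.0]]
wrist_force: [-0.4, 0.1, -0.5]
grip_width: 0.0298
grip_force: 0.0
```

```bash
python3 - <<'E'
from h import *
R,t=pose();np.save('w7.npy',np.c_[R,t]);im=manip.read_camera('wrist');s=manip.read_camera('scene')
o=np.zeros((590,700,3),np.uint8);o[:400]=cv2.resize(im[60:300,110:530,::-1],(700,400));o[400:,:300]=cv2.resize(s[130:260,270:475,::-1],(300,190),interpolation=cv2.INTER_CUBIC)
cv2.imwrite('pics/w7.png',o);print(t,manip.sense()['wrist_force'])
E
```

```text
[0.49945876 0.07288634 0.23329162] [-0.03292454 -0.26817234 -0.52902846]
```

View pics/w7.png

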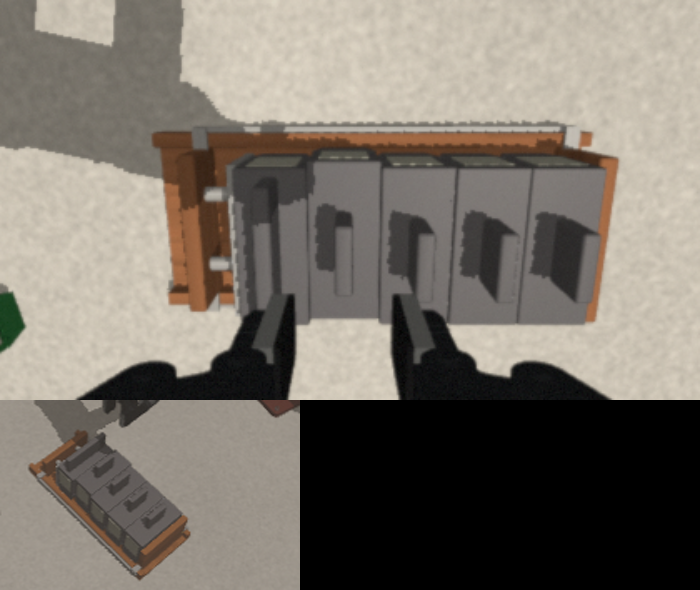

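The spare stands level with its neighbours between the long-fin cassette (crop x 235–308) and the third cassette (384–457). The row is closed against both ends. It touched the floor at the predicted tool height of 0.102.

```bash
python3 -c "
from plant import manip
print(manip.finish_job())"
```

```text
the job is handed in; nothing more can be done
None
```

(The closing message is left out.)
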